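# Gauge a blade crank and hold it up to the inspection camera

## Robot

A 6-joint arm with a two-finger parallel gripper is mounted at the origin on a cart in front of the work surface, level with it; the furniture and walls round the work are solid. World frame = base frame: x ahead of the robot, y to its left, z up, the work surface at z = 0. Lengths are in m, angles in degrees, forces in N, time in s.
With the tool pointing down it reaches from about 0.3 to 0.875 m from the base axis. Payload 6.4 kg.
Tool frame: the origin (TCP) lies on the centre line of the jaws, within the pads' length; the fingertips stand ahead of it and the grasp point (between the pads) lies 2 mm behind it (nose_length is the z of the fingertips in the tool frame, in m); z points along the fingers, y is the line along which they close (so a half turn about z gives the same grasp; the last joint's range is limited). The gripper opens to 88 mm and grips with 3 to 60 N. Pads are 18 mm wide; open, the fingers measure 123 mm over their backs; the gripper's body (75 mm by 187 mm) begins 45 mm behind the grasp point.
Start: joints at [-81.434, 10.359, 92.074, -0, 77.567, -11.82], TCP at [0.2, -0.539, 0.256] pointing down, gripper open.
Joint ranges: [-171.53, 171.53], [-51.25, 118.39], [17.06, 147.69], [-65.23, 245.23], [0, 150.52], [-178.68, 178.68]. Speed limits (degrees/s): [147.25, 147.25, 172.46, 180, 180, 180].

## Interface

Orientations are given as [roll, pitch, yaw] about the fixed x, y, z axes, in that order (R = Rz(yaw) Ry(pitch) Rx(roll)).
In Python, from plant import * gives the robot as it stands.
- The arm moves only by the shell command python3 -m pendant 'ROWS' [FORCE]. ROWS is a JSON object of lists of equal length, an entry for each row: "slide": the shift along the tool's x, y, z in cm, a list of three; "spin": the turn about the tool's z in degrees; "fingers": the opening, from 0 (shut) to 1 (fully open). A call has 1 to 20 rows; each row is the pose to reach, as a shift and turn from the pose commanded when the call began, along the tool's axes at that moment; what a row does not reach only later rows make up. A row lasts 1/12 s, in which the tool goes at most 41.7 mm and 7.16 degrees, less where a joint would pass 70% of its speed; a pose out of reach is approached as far as the arm can. A call with a gripper value outside its range is refused whole. The fingers move at their own pace and stop on an object; FORCE is the grip in N (left out, the last holds). Time passes only in rows, so rows that repeat a pose let the fingers close. It gives the time, the measured TCP pose, the force, the opening and the grip force at its end, in the units of the state.
- sense(): the state, without advancing time (a new reading comes with each control period).
- snapshot(name): name is "side" or "top"; returns (picture, depth): 400x640x3 uint8, red, green, blue; 400x640 float32, m along the optical axis (not along the pixel's ray), 0 where there is no reading.
- calibration(name): a dict with "vfov" (degrees; the focal length in pixels is half the picture's height over the tangent of half this angle, whatever the lens; pixels are square), "cx", "cy" (the principal point, pixels), "cam_to_world" (4x4, takes a point from camera to world coordinates). Camera axes: x right, y up, looking along -z (the intrinsics and any distortion apply to the point x, -y, -z); pixel columns grow to the right and rows downward; lengths in m; the calibration is good to about 2 mm. A picture is of the moment at which its call begins. calibration takes no time and is no camera call.
- hand_in(): hands the job in; it is judged then, once.
The state is a dict: "clock": time; "qpos": joint angles; "joint_velocities": joint speeds; "joint_efforts": joint torques, N m; "tool_pos": TCP position; "tcp_rot": TCP orientation; "force": force on the tool from outside, world axes, zero at the start; "moment": the same for the moment, N m; "opening": opening from 0.0 (shut) to 1.0 (fully open); "grasp_force": force on a finger pad.
Only numpy, scipy, OpenCV 4.12 (cv2) and the standard library are available. Lean on these libraries where they do the work, as an engineer would, in place of code of your own. Each camera call takes 0.05 s, during which the arm holds its last target. There are 200 camera calls.

## Task

Check the pale grey blade crank that stands by itself on the cart. First put it into the dark two-bore gauge, either way round, so that both of its bosses go fully home and it stands there by itself with the gripper open; then take it out and hold it in the air in front of the tilted inspection camera, its underside squarely facing the lens, centred, 90 mm from it, and its length level across the view. Finish while still holding it there, motionless, and leave everything else on the cart where it is.

Things in the scene. Friction and masses are not known exactly. Their poses are not given: they have to be found in the camera images.
- crank: crank to be checked (the two in the grey tray are done): pale grey, 75 x 28 x 50 mm, about 0.25 kg, standing on two parallel round bosses 50 mm apart, joined by a web up to 28 mm wide, 12 to 21 mm above the underside. Both bosses end level on the underside, the side it stands on. Origin: on the underside, within 1 mm of midway between the bosses; z points up out of the underside
- crank_tall (a point): centre of the tall boss's end on the crank's underside; z up along the boss. Tall boss: 24 mm diameter, 50 mm high, a bare cylinder above the web (from 21 mm up), to be gripped there from above, fingers closing square to the crank's length, fingertips about 24 mm above the underside
- crank_short (a point): centre of the short boss's end on the crank's underside; z up along the boss. Short boss: 23 mm diameter, 34 mm high
- crank_mid (a point): point on the underside plane midway between the two boss axes; x points from the tall to the short boss (the crank's length), z up along the bosses
- gauge: boss-spacing gauge, fixed: dark steel block 52 x 104 mm on a bright foot plate 72 x 134 x 6 mm, block top 22 mm above the cart. Two equal round bores 50 mm apart, 27 mm diameter, sharp-edged, 10 mm deep, floors 12 mm above the cart. The crank stands in it by its own weight, web 2 mm above the block. Origin: centre of its underside; y along the line of the bores, z up
- gauge_bore_left (a point): centre of the floor of the bore on the gauge's +y side
- gauge_bore_right (a point): centre of the floor of the bore on the gauge's -y side
- camera_head: inspection camera with a white ring light 58 mm across, fixed on a dark foot plate 104 x 88 mm at the left of the cart, about 90 mm high. Origin: centre of the front of the lens, 72 mm above the cart; z points out of the lens along its line of sight, upward but tilted 30 degrees from vertical towards the robot's side; y is the level direction across its view
- blue_ring_red: ring in red net, 75 mm across, 36 mm high; bystander, origin at the centre of its underside
- grease_tin: green tin with a white lid, 67 mm across, 38 mm high; bystander, origin at the centre of its underside
- caliper: dial caliper lying flat, 201 mm long, up to 15 mm high; bystander, origin at the centre of its underside
- tape_roll: tan roll of masking tape lying flat, 73 mm across, 19 mm high; bystander, origin at the centre of its underside
Not all that is in view belongs to the job. What is shaped like the crank but orange or turquoise is not meant.

How it is judged (in metres and radians):
On the way:
1. the crank stands fully home in the gauge, both bosses on the bore floors, let go by the gripper (((distance between crank_tall and gauge_bore_left below 0.0045 m and distance between crank_short and gauge_bore_right below 0.0045 m) or (distance between crank_tall and gauge_bore_right below 0.0045 m and distance between crank_short and gauge_bore_left below 0.0045 m)) and angle between crank's own z axis and vertical below 0.06 rad and linear speed of crank below 0.02 m/s and contact force between the fingers and crank below 0.1 N), for 0.3 s.
At the end, for the whole second after the job is handed in: The gripper holds the crank still, over 100 mm up, touching neither gauge nor camera; the middle of its underside is 90 mm out from the lens and on its line of sight, within 15 mm each way; underside facing the lens within 0.17 rad; length level across the view within 0.2 rad, either way round (contact force between the fingers and crank above 1 N and contact force between crank and gauge below 0.05 N and contact force between crank and camera_head below 0.05 N and height (world z) of crank above 0.1 m and angle between crank's own z axis and vertical below 0.9 rad and linear speed of crank below 0.02 m/s and angular speed of crank below 0.15 rad/s and z of crank_mid in the frame of camera_head between 0.075 and 0.105 m and x of crank_mid in the frame of camera_head between -0.015 and 0.015 m and y of crank_mid in the frame of camera_head between -0.015 and 0.015 m and angle between the z axis of crank and the z axis of camera_head, either way round below 0.17 rad and angle between the x axis of crank_mid and the y axis of camera_head, either way round below 0.2 rad); the arm keeps its last pose, push and grip.
It fails at once if a bystander is moved by more than 20 mm (distance of any of blue_ring_red, grease_tin, caliper, tape_roll from where it was at the start of the episode above 0.02 m).
It also fails if it takes over 54 s, if anything falls off the work surface, if the arm or the gripper's body presses on something with over 40 N, if the wrist force passes 120 N, or if a joint passes its speed limit or range.

## Working session

There is one attempt and no reset: what is moved stays moved. The work goes in short steps, Python scripts to look and compute and a shell command to move; the robot and the scene stay as the last step left them, time stands still between calls to the robot, and variables do not carry over. Pictures are saved under pics/ and viewed, at most 10 in all, crops included, and the job is handed in when it is done.

```bash
mkdir -p pics; ls; python3 - <<'E'
from plant import *
import cv2,numpy as np
np.set_printoptions(precision=4,suppress=True)
print(sense())
for n in("side","top"):
    p,d=snapshot(n);c=calibration(n);print(n,c)
    cv2.imwrite(f"pics/{n}0.png",p[:,:,::-1]);np.savez(f"{n}0.npz",p=p,d=d)
try: print(nose_length)
except Exception as e: print(e)
E
```

```text
pics
{'clock': 0.0, 'qpos': array([-81.4341,  10.4   ,  92.1309,   0.0005,  77.5665, -11.8176]), 'joint_velocities': array([ 0.0427,  0.0794, -0.0529, -0.0676,  0.0465, -0.0221]), 'joint_efforts': array([ -0.0026, -43.3874, -34.186 ,   0.07  ,   0.0385,  -0.0001]), 'tool_pos': array([ 0.2002, -0.5385,  0.2548]), 'tcp_rot': array([-179.9048,   -0.0204,   20.3834]), 'force': array([ 0.3031, -0.1531, -0.668 ]), 'moment': array([ 0.0001, -0.0277, -0.0155]), 'grasp_force': 0.0, 'opening': 1.0007860558074766}
side {'vfov': 46.928924871284266, 'cx': 316.57777715358117, 'cy': 192.471227106198, 'cam_to_world': array([[ 0.9127,  0.2663, -0.3101,  0.2492],
       [-0.4085,  0.5709, -0.7122, -0.5981],
       [-0.0126,  0.7767,  0.6298,  0.741 ],
       [ 0.    ,  0.    ,  0.    ,  1.    ]])}
top {'vfov': 49.42385059105214, 'cx': 318.68161272173114, 'cy': 202.946073028125, 'cam_to_world': array([[ 0.0008,  0.9991, -0.0424,  0.5041],
       [-1.    ,  0.0008,  0.0018,  0.1839],
       [ 0.0019,  0.0424,  0.9991,  1.0516],
       [ 0.    ,  0.    ,  0.    ,  1.    ]])}
0.017
```

View pics/top0.png

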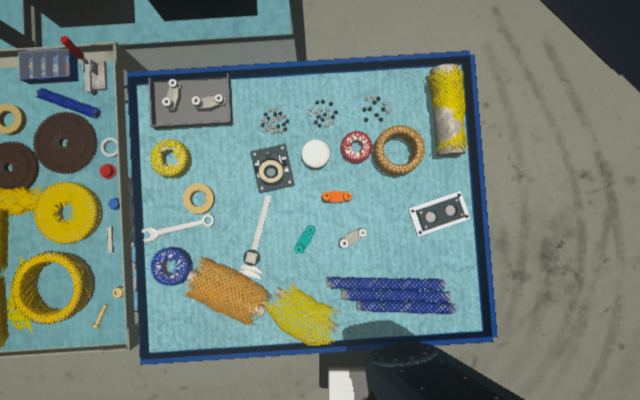

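View pics/side0.png

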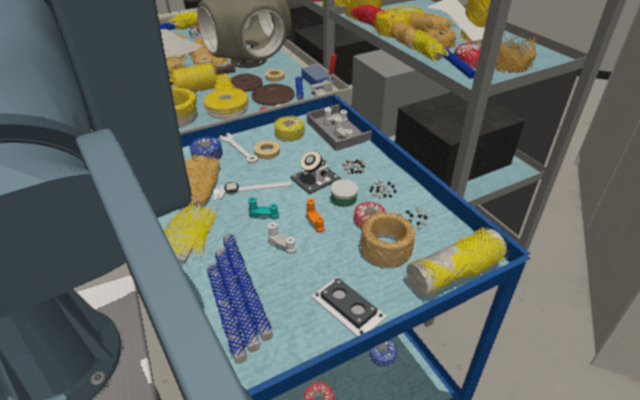

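Candidates in the top view: pale grey crank (352,238), grey cranks in the tray (172,95) and (208,101), orange (337,197), turquoise (305,239). I choose (352,238), the pale grey one standing alone. I'll check it in a crop.

```bash
cat > h.py <<'E'
import numpy as np,cv2
from plant import *
np.set_printoptions(precision=4,suppress=True)
def cloud(n,d):
    c=calibration(n);f=200/np.tan(np.radians(c["vfov"]/2))
    v,u=np.mgrid[0:400,0:640]
    P=np.stack([(u-c["cx"])/f*d,-(v-c["cy"])/f*d,-d],-1)
    T=c["cam_to_world"];return P@T[:3,:3].T+T[:3,3]
def proj(n,X):
    c=calibration(n);f=200/np.tan(np.radians(c["vfov"]/2));T=c["cam_to_world"]
    p=(np.atleast_2d(X)-T[:3,3])@T[:3,:3]
    return np.c_[c["cx"]+f*p[:,0]/-p[:,2],c["cy"]-f*p[:,1]/-p[:,2]]
E
python3 - <<'E'
from h import *
ims=[]
for n,boxes in(("top",[(322,212,60,50),(400,180,80,60),(245,135,60,60)]),("side",[(258,210,60,50),(305,270,90,70),(285,140,60,60)])):
    z=np.load(n+"0.npz");p,d=z["p"],z["d"];W=cloud(n,d)
    for (x,y,w,h) in boxes: ims.append(cv2.resize(p[y:y+h,x:x+w],(260,260),interpolation=cv2.INTER_CUBIC))
    np.save(n+"W.npy",W)
    # local table z near crank and gauge
    x,y,w,h=boxes[0]; Z=W[y:y+h,x:x+w]; C=p[y:y+h,x:x+w].astype(int)
    print(n,"table z",np.median(Z[...,2]))
    sat=C.max(-1)-C.min(-1)
    for lo,hi in((.042,.06),(.029,.040),(.015,.026)):
        m=(Z[...,2]>lo)&(Z[...,2]<hi); q=Z[m]; print(lo,m.sum(),np.median(q,0) if len(q) else 0,(q.min(0)+q.max(0))/2 if len(q) else 0, np.ptp(q,axis=0) if len(q) else 0)
cv2.imwrite("pics/crop1.png",np.vstack([np.hstack(ims[:3]),np.hstack(ims[3:])])[:,:,::-1])
E
```

```text
top table z 0.0011615769912480811
0.042 48 [0.4558 0.124  0.05  ] [0.4558 0.125  0.0481] [0.0162 0.0165 0.0116]
0.029 51 [0.4794 0.0831 0.0347] [0.4691 0.1031 0.0352] [0.0395 0.0632 0.0093]
0.015 185 [0.4674 0.1033 0.0215] [0.4662 0.1068 0.0215] [0.0447 0.0594 0.0088]
side table z 0.0009935266674843124
0.042 66 [0.4541 0.1187 0.0488] [0.4542 0.1218 0.0473] [0.0192 0.021  0.0096]
0.029 101 [0.4761 0.0846 0.0333] [0.5036 0.1108 0.0346] [0.1184 0.0864 0.0109]
0.015 397 [0.4708 0.1193 0.0207] [0.5091 0.1408 0.0205] [0.1327 0.1464 0.0109]
```

View pics/crop1.png

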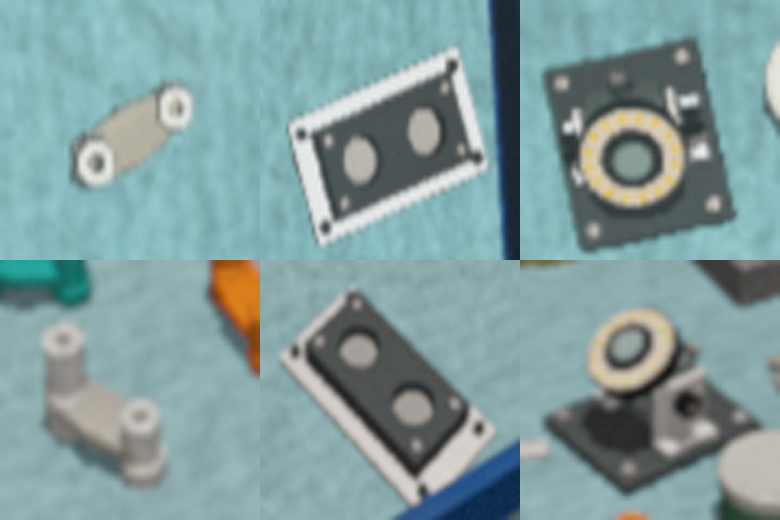

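The crop confirms it: a pale grey crank standing alone, with the tall boss at about (344,243) and the short one at (362,232) in the top view. The two-bore gauge and the ring-light camera are also clear. Next come the precise measurements and a look at the pendant's usage, because the final pose needs a tilt.

```bash
sed -i 's/^def cloud/import functools\ncalibration=functools.lru_cache(None)(calibration)\ndef cloud/' h.py; cat >> h.py <<'E'
def ray(n,uv,z):
    c=calibration(n);f=200/np.tan(np.radians(c["vfov"]/2));T=c["cam_to_world"]
    r=T[:3,:3]@np.array([(uv[0]-c["cx"])/f,-(uv[1]-c["cy"])/f,-1]);return T[:3,3]+r*(z-T[2,3])/r[2]
E
python3 - <<'E'
from h import *
z=np.load("top0.npz");p=z["p"].astype(int);W=np.load("topW.npy")
for nm,(x,y,w,h),zz in(("gauge",(402,182,76,60),.006),("camfoot",(245,138,55,60),.006)):
    C=p[y:y+h,x:x+w]; m=((C[...,2]-C[...,0])<25).astype(np.uint8)
    k,l,s,ce=cv2.connectedComponentsWithStats(m); i=1+np.argmax(s[1:,4]); pts=np.argwhere(l==i)[:,::-1]+[x,y]
    P=np.array([ray("top",q,zz)[:2] for q in pts],np.float32); print(nm,cv2.minAreaRect(P))
for n,spots in(("top",(("tall",(344,243),.05),("short",(362,232),.034))),("side",(("tall",(272,225),.05),("short",(290,240),.034)))):
  p=np.load(n+"0.npz")["p"];g=p.astype(float).mean(-1)
  for nm,uv,zz in spots:
    x0,y0=uv[0]-8,uv[1]-8;G=cv2.resize(g[y0:y0+17,x0:x0+17],None,fx=8,fy=8,interpolation=cv2.INTER_CUBIC)
    for t in (185,200):
        m=cv2.morphologyEx((G>t).astype(np.uint8),cv2.MORPH_CLOSE,np.ones((25,25)));k,l,s,ce=cv2.connectedComponentsWithStats(m);i=1+np.argmax(s[1:,4])
        c=(ce[i]+.5)/8-.5+[x0,y0];print(n,nm,t,c,s[i,4]/64,s[i,2:4]/8,ray(n,c,zz))
E
```

```text
gauge ((0.5239849090576172, -0.10711979866027832), (0.07284152507781982, 0.13565844297409058), 18.903162002563477)
camfoot ((0.6328353881835938, 0.2946985065937042), (0.10360269993543625, 0.08674970269203186), 12.227731704711914)
top tall 185 [343.9059 242.9899] 54.640625 [8.125 8.25 ] [0.4546 0.1241 0.05  ]
top tall 200 [343.7903 243.0034] 37.796875 [7.625 7.625] [0.4546 0.1243 0.05  ]
top short 185 [362.3227 232.4043] 47.234375 [7.25  7.875] [0.4785 0.08   0.034 ]
top short 200 [362.2611 232.3636] 39.90625 [6.75 7.  ] [0.4786 0.0802 0.034 ]
side tall 185 [271.8877 224.5581] 35.328125 [9.375 5.625] [0.4547 0.1226 0.05  ]Traceback (most recent call last):
  File "<stdin>", line 12, in <module>
    return _wrapfunc(a, 'argmax', axis=axis, out=out, **kwds)
    return bound(*args, **kwds)
ValueError: attempt to get argmax of an empty sequence
```

```bash
python3 -m pendant '{"slide":[[4,-4,0],[8,-8,0],[12,-12,0],[16,-17,0],[18,-20,0],[21,-23,0],[23,-26,0],[26,-29,0],[28,-32,0],[31,-35,0],[33,-38,0],[36,-40,0],[38,-43,0],[41,-46,0],[43,-49,0],[46,-52,0],[47,-53,0],[47,-53,0]],"spin":[-7,-14,-21,-28,-35,-42,-49,-56,-63,-70,-77,-84,-91,-98,-100,-100,-100,-100],"fingers":[1,1,1,1,1,1,1,1,1,1,1,1,1,1,1,1,1,1]}'
```

```text
clock: 1.6
tool_pos: [0.4571, 0.1274, 0.2554]
tcp_rot: [179.9, -0.1, 120.7]
force: [-1.2, -0.9, -0.1]
opening: 1.001
grasp_force: 0.0
```

Top-view measurements: crank tall (0.4546,0.124), yaw 118.5°, gauge yaw about 108.7°, camera foot azimuth about 12°. The pendant offers no direct tilt. I'll test in free air whether pushing past reach changes the tool's tilt.

```bash
python3 -m pendant '{"slide":[[0,0,-4],[0,0,-8],[0,0,-12],[0,0,-16],[0,0,-20],[0,0,-24],[0,0,-28],[0,0,-32],[0,0,-36],[0,0,-40],[0,0,-44],[0,0,-48],[0,0,-52],[0,0,-56]],"spin":[0,0,0,0,0,0,0,0,0,0,0,0,0,0],"fingers":[1,1,1,1,1,1,1,1,1,1,1,1,1,1]}'; python3 -c "
from h import *
print(sense())"
```

```text
clock: 2.77
tool_pos: [0.4553, 0.1213, 0.8119]
tcp_rot: [179.9, 0.1, 120.4]
force: [2.0, -0.5, 1.7]
opening: 0.999
grasp_force: 0.0
{'clock': 2.7667, 'qpos': array([  0.4395,  10.569 ,  26.0141,  -0.0055, 143.3056, -29.9388]), 'joint_velocities': array([  -0.3044,   54.5917, -121.921 ,    0.1529,   67.0787,   -0.1221]), 'joint_efforts': array([  0.3873, -39.508 , -17.2385,   0.0293,  -1.2918,  -0.0033]), 'tool_pos': array([0.4553, 0.1213, 0.8119]), 'tcp_rot': array([179.9052,   0.0584, 120.3738]), 'force': array([ 2.0137, -0.471 ,  1.7043]), 'moment': array([-0.0714, -0.1112,  0.0554]), 'grasp_force': 0.0, 'opening': 0.9992552129681117}
```

```bash
python3 -m pendant '{"slide":[[0,0,-4],[0,0,-8],[0,0,-12],[0,0,-16],[0,0,-20],[0,0,-20]],"spin":[0,0,0,0,0,0],"fingers":[1,1,1,1,1,1]}'; python3 -c "
from h import *
print(sense()['qpos'])"
```

```text
clock: 3.27
tool_pos: [0.4097, 0.1096, 0.8641]
tcp_rot: [178.5, 0.7, 120.4]
force: [0.1, 0.3, -0.5]
opening: 1.0
grasp_force: 0.0
[ -1.2806  10.8437  17.0543   0.3808 150.4635 -31.3309]
```

```bash
python3 -m pendant '{"slide":[[2,-3.5,-3],[4,-7,-6],[6,-10.4,-9],[8,-13.9,-12],[10,-17.3,-15],[12,-20.8,-15],[12,-20.8,-15]],"spin":[0,0,0,0,0,0,0],"fingers":[1,1,1,1,1,1,1]}'; python3 -c "
from h import *
print(sense()['qpos'])"
```

```text
clock: 3.85
tool_pos: [0.3551, 0.1513, 0.8908]
tcp_rot: [175.2, 2.8, 120.3]
force: [1.0, -0.1, 0.0]
opening: 1.004
grasp_force: 0.0
[  5.7577   6.9051  17.0581  -1.1504 150.4411 -25.6664]
```

```bash
python3 -m pendant '{"slide":[[0,0,4],[0,0,8],[0,0,12],[0,0,16],[0,0,20]],"spin":[0,0,0,0,0],"fingers":[1,1,1,1,1]}'; python3 -c "
from h import *
print(sense()['qpos'])"
```

```text
clock: 4.27
tool_pos: [0.3731, 0.151, 0.7049]
tcp_rot: [175.2, 2.8, 120.3]
force: [1.6, 0.3, 1.0]
opening: 0.998
grasp_force: 0.0
[  5.419  -12.7414  63.7681  -0.6404 123.4075 -25.3742]
```

Tilt from pushing past reach sticks in the commanded pose, so it works as a ratchet. I'll fit a planar model to plan how to use it and how to undo the present 5.6°.

```bash
cat > kin.py <<'E'
import numpy as np
from scipy.optimize import least_squares
D=np.array([[10.4,92.13,77.57,.5621,.2548],[10.57,26.01,143.31,.4562,.8119],[10.84,17.05,150.46,.4074,.8641],[6.905,17.06,150.44,.3676,.8908],[-12.74,63.77,123.41,.3848,.7049]])
def fk(p,q2,q3,q5):
    r0,z0,L2,L3,b,L6,c=p; a=np.radians(q2);f=np.radians(q2+q3)+b;s=np.radians(q2+q3+q5)
    return r0+L2*np.sin(a)+L3*np.sin(f)+L6*np.sin(s)+c*np.cos(s), z0+L2*np.cos(a)+L3*np.cos(f)+L6*np.cos(s)-c*np.sin(s)
def res(p):
    r,z=fk(p,*D[:,:3].T); return np.r_[r-D[:,3],z-D[:,4],.02*(p-P0)]
P0=np.array([0,.3,.4,.4,0,.2,0])
E
python3 - <<'E'
from kin import *
s=least_squares(res,P0);p=s.x;print(p,s.fun[:10]); np.save("kin.npy",p)
for z in(.3,.5,.6,.7,.8):
  for r in(.4,.35,.3,.25,.2,.15,.1,.05):
    t=least_squares(lambda x:np.subtract(fk(p,x[0],x[1],180-x[0]-x[1]),(r,z)),[-30,100]);print(z,r,t.x.round(1),round(180-t.x.sum(),1),round(t.cost,4))
E
```

```text
[-0.00197671  0.2959798   0.43612193  0.52119699  0.16578601  0.27449139
 -0.00270083] [ 2.05014811e-05  4.67423004e-04 -2.71349146e-04 -3.01288027e-04
  8.55033688e-05  1.54158620e-04 -1.46674871e-04  2.80045501e-05
  1.83472391e-05 -5.22274561e-05]
0.3 0.4 [-13.4 110.1] 83.3 0.0
0.3 0.35 [-20.9 115.7] 85.2 0.0
0.3 0.3 [-29.  120.9] 88.1 0.0
0.3 0.25 [-37.9 125.6] 92.3 0.0
0.3 0.2 [-47.5 129.8] 97.7 0.0
0.3 0.15 [-58.  133.3] 104.7 0.0
0.3 0.1 [-69.1 135.9] 113.1 0.0
0.3 0.05 [-80.3 137.6] 122.7 0.0
0.5 0.4 [-15.8  89.8] 106.0 0.0
0.5 0.35 [-22.4  94.6] 107.8 0.0
0.5 0.3 [-29.2  98.9] 110.3 0.0
0.5 0.25 [-36.  102.6] 113.5 0.0
0.5 0.2 [-42.9 105.6] 117.3 0.0
0.5 0.15 [-49.8 108.1] 121.7 0.0
0.5 0.1 [-56.6 109.9] 126.7 0.0
0.5 0.05 [-63.2 111. ] 132.2 0.0
0.6 0.4 [-13.1  76.4] 116.7 0.0
0.6 0.35 [-19.3  81.2] 118.2 0.0
0.6 0.3 [-25.5  85.2] 120.3 0.0
0.6 0.25 [-31.7  88.7] 122.9 0.0
0.6 0.2 [-37.7  91.6] 126.1 0.0
0.6 0.15 [-43.6  93.8] 129.8 0.0
0.6 0.1 [-49.3  95.5] 133.9 0.0
0.6 0.05 [-54.8  96.4] 138.4 0.0
0.7 0.4 [-7.9 60.2] 127.7 0.0
0.7 0.35 [-14.   65.1] 128.8 0.0
0.7 0.3 [-19.8  69.3] 130.5 0.0
0.7 0.25 [-25.4  72.8] 132.6 0.0
0.7 0.2 [-30.9  75.7] 135.2 0.0
0.7 0.15 [-36.1  77.9] 138.3 0.0
0.7 0.1 [-41.1  79.4] 141.7 0.0
0.7 0.05 [-45.9  80.4] 145.5 0.0
0.8 0.4 [ 0.8 38.6] 140.6 0.0
0.8 0.35 [-5.5 44.7] 140.9 0.0
0.8 0.3 [-11.4  49.6] 141.8 0.0
0.8 0.25 [-16.9  53.5] 143.4 0.0
0.8 0.2 [-22.   56.6] 145.4 0.0
0.8 0.15 [-26.9  59. ] 147.9 0.0
0.8 0.1 [-31.4  60.7] 150.7 0.0
0.8 0.05 [-35.6  61.7] 153.9 0.0
```

The model fits to about 0.3 mm. Plan: remove the 5.6° outward tilt by pulling inward against the q2 limit, at about z=0.5 beside the base axis. I'll compute the slides.

```bash
cat >> h.py <<'E'
from scipy.spatial.transform import Rotation as Ro
def go(*targets):
    s=sense();R=Ro.from_euler("xyz",s["tcp_rot"],degrees=True).as_matrix()
    print("pos",s["tool_pos"],"rpy",s["tcp_rot"],"toolz",R[:,2],"tilt",np.degrees(np.arccos(-R[2,2])),"q",s["qpos"])
    for t in targets: print(t,"slide cm",(R.T@(np.array(t)-s["tool_pos"])*100).round(2))
E
python3 -c "
from h import *
go((.2,.118,.52),(.01,.006,.45))"
```

```text
pos [0.3731 0.151  0.7049] rpy [175.1795   2.833  120.2953] toolz [ 0.0974 -0.0001 -0.9952] tilt 5.589664335655763 q [  5.419  -12.7414  63.7681  -0.6404 123.4075 -25.3742]
(0.2, 0.118, 0.52) slide cm [  6.79 -18.08  16.71]
(0.01, 0.006, 0.45) slide cm [  7.05 -40.64  21.83]
```

```bash
python3 -m pendant '{"slide":[[1,-3,3],[2,-6,6],[3,-9,9],[4.5,-12,12],[6,-15,15],[6.8,-18,16.7],[6.9,-22,18],[7,-26,19],[7,-30,20],[7,-34,21],[7,-38,21.5],[7,-40.6,21.8],[7,-40.6,21.8]],"spin":[0,0,0,0,0,0,0,0,0,0,0,0,0],"fingers":[1,1,1,1,1,1,1,1,1,1,1,1,1]}';  python3 -c "
from h import *
go((.01,.006,.45))"
```

```text
clock: 5.35
tool_pos: [0.151, 0.1166, 0.5103]
tcp_rot: [176.9, 3.3, 120.4]
force: [-0.3, -0.3, -0.3]
opening: 1.002
grasp_force: 0.0
pos [0.151  0.1166 0.5103] rpy [176.8656   3.2704 120.3771] toolz [ 0.076  -0.0215 -0.9969] tilt 4.528696928517283 q [  2.2368 -51.1985 107.3129  -1.6103 119.5688 -29.0773]
(0.01, 0.006, 0.45) slide cm [ -2.06 -18.06   5.18]
```

```bash
python3 -c "
from h import *
go((.21,.03,.51),(.195,-.056,.51),(.005,-.0015,.44))"
```

```text
pos [0.151  0.1166 0.5103] rpy [176.8656   3.2704 120.3771] toolz [ 0.076  -0.0215 -0.9969] tilt 4.528696928517283 q [  2.2368 -51.1985 107.3129  -1.6103 119.5688 -29.0773]
(0.21, 0.03, 0.51) slide cm [-10.44   0.68   0.67]
(0.195, -0.056, 0.51) slide cm [-17.09  -4.98   0.74]
(0.005, -0.0015, 0.44) slide cm [ -2.4  -18.93   6.15]
```

```bash
python3 -m pendant '{"slide":[[-4,0.5,0.3],[-7,0.6,0.5],[-10.4,0.7,0.7],[-14,-2,0.7],[-17.1,-5,0.7],[-14,-8,2],[-11,-11,3],[-8,-14,4],[-5,-17,5],[-2.4,-18.9,6.1],[-2.4,-18.9,6.1],[-2.4,-18.9,6.1]],"spin":[0,0,0,0,0,0,0,0,0,0,0,0],"fingers":[1,1,1,1,1,1,1,1,1,1,1,1]}';  python3 -c "
from h import *
go((.005,-.0015,.44),(0,0,.40))"
```

```text
clock: 6.35
tool_pos: [0.1878, -0.0441, 0.5039]
tcp_rot: [178.3, 2.0, 120.5]
force: [0.7, -0.3, -0.2]
opening: 0.998
grasp_force: 0.0
pos [ 0.1878 -0.0441  0.5039] rpy [178.3373   1.9854 120.4889] toolz [ 0.0426 -0.0151 -0.999 ] tilt 2.589452857887543 q [-53.7079 -51.2148 108.0134   1.6966 121.0471 -83.3232]
(0.005, -0.0015, 0.44) slide cm [ 13.16 -13.76   5.54]
(0, 0, 0.4) slide cm [ 13.69 -14.23   9.51]
```

```bash
python3 -m pendant '{"slide":[[4,-4,2],[8,-8,4],[12,-12,6],[13.5,-14,8],[13.5,-14,8],[13.5,-14,8]],"spin":[0,0,0,0,0,0],"fingers":[1,1,1,1,1,1]}';  python3 -c "
from h import *
go((0,0,.44),(.1,-.025,.44),(.07,-.02,.44))"
```

```text
clock: 6.85
tool_pos: [0.1855, -0.0391, 0.4832]
tcp_rot: [179.7, 0.7, 120.3]
force: [-0.2, -0.2, 0.3]
opening: 0.998
grasp_force: 0.0
pos [ 0.1855 -0.0391  0.4832] rpy [179.7453   0.6655 120.3252] toolz [ 0.0097 -0.0078 -0.9999] tilt 0.7126185575945317 q [-50.6047 -51.1902 110.4314   0.1694 120.0613 -80.8457]
(0, 0, 0.44) slide cm [ 12.79 -14.06   4.11]
(0.1, -0.025, 0.44) slide cm [ 5.59 -6.69  4.23]
(0.07, -0.02, 0.44) slide cm [ 7.53 -9.03  4.2 ]
```

```bash
python3 -c "
from h import *
go((.4546,.1233,.20),(.4546,.1233,.12))"
```

```text
pos [ 0.1855 -0.0391  0.4832] rpy [179.7453   0.6655 120.3252] toolz [ 0.0097 -0.0078 -0.9999] tilt 0.7126185575945317 q [-50.6047 -51.1902 110.4314   0.1694 120.0613 -80.8457]
(0.4546, 0.1233, 0.2) slide cm [ 0.76 31.3  28.46]
(0.4546, 0.1233, 0.12) slide cm [ 0.86 31.26 36.46]
```

```bash
python3 -m pendant '{"slide":[[0,3,2.6],[0.1,6,5.2],[0.2,9,8],[0.3,12,10.8],[0.4,15,13.5],[0.5,18,16.2],[0.6,21,19],[0.7,24,21.7],[0.7,27,24.4],[0.8,30,27.1],[0.8,31.3,29],[0.8,31.3,32],[0.9,31.3,35],[0.9,31.3,36.5],[0.9,31.3,36.5]],"spin":[0,0,0,0,0,0,1,1.8,1.8,1.8,1.8,1.8,1.8,1.8,1.8],"fingers":[1,1,1,1,1,1,1,0.7,0.7,0.7,0.7,0.7,0.7,0.7,0.7]}';  python3 -c "
from h import *
ims=[]
for n,(x,y,w,h) in(('top',(300,190,100,100)),('side',(220,160,120,120))):
    p,d=snapshot(n); ims.append(cv2.resize(p[y:y+h,x:x+w],(400,400),interpolation=cv2.INTER_CUBIC)[:,:,::-1])
cv2.imwrite('pics/a1.png',np.hstack(ims))
go((.4546,.1233,.041))"
```

```text
clock: 8.1
tool_pos: [0.4515, 0.1235, 0.1159]
tcp_rot: [-179.9, 0.5, 118.5]
force: [-0.3, 0.7, 0.3]
opening: 0.702
grasp_force: 0.0
pos [0.4544 0.1235 0.1198] rpy [179.804    0.6368 118.4968] toolz [ 0.0083 -0.0081 -0.9999] tilt 0.6662307325561614 q [  1.0284   7.0232 113.3716  -0.5529  59.1388 -27.1879]
(0.4546, 0.1233, 0.041) slide cm [ 0.06 -0.02  7.88]
```

View pics/a1.png

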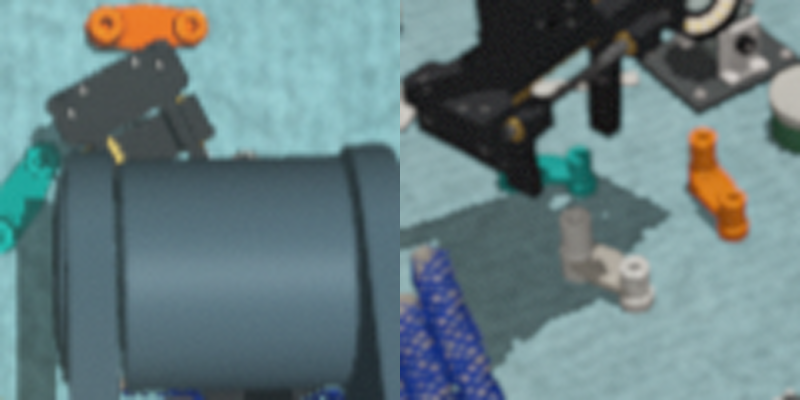

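The side view shows both fingertips straddling above the pale grey tall boss (crop 575,215). I'll descend and grip.

```bash
python3 -m pendant '{"slide":[[0,0,2.5],[0,0,5],[0,0,7],[0,0,7.9],[0,0,7.9],[0,0,7.9],[0,0,7.9],[0,0,7.9],[0,0,7.9],[0,0,7.9]],"spin":[0,0,0,0,0,0,0,0,0,0],"fingers":[0.7,0.7,0.7,0.7,0.7,0,0,0,0,0]}' 30;  python3 -c "
from h import *
go((.4546,.1233,.16));print(sense()['opening']*88)"
```

```text
clock: 9.03
tool_pos: [0.4561, 0.1229, 0.042]
tcp_rot: [179.6, 0.7, 118.5]
force: [-0.2, -0.3, -0.7]
opening: 0.346
grasp_force: 0.0
pos [0.4561 0.1229 0.042 ] rpy [179.64     0.7236 118.5102] toolz [ 0.0115 -0.0081 -0.9999] tilt 0.8081733935205867 q [  0.9501  15.7055 114.7383  -0.6301  48.9039 -27.1509]
(0.4546, 0.1233, 0.16) slide cm [ -0.05  -0.04 -11.8 ]
30.425278379856803
```

```bash
python3 -m pendant '{"slide":[[0,0,0],[0,0,0],[0,0,0],[0,0,0],[0,0,-1],[0,0,-3],[0,0,-6],[0,0,-9],[0,0,-12],[0,0,-12],[0,0,-12]],"spin":[0,0,0,0,0,0,0,0,0,0,0],"fingers":[0,0,0,0,0,0,0,0,0,0,0]}' 30;  python3 -c "
from h import *
go((.516,-.085,.16),(.516,-.085,.085));print(sense()['opening']*88)"
```

```text
clock: 9.95
tool_pos: [0.4552, 0.124, 0.1627]
tcp_rot: [179.5, 0.8, 118.5]
force: [-0.2, 1.2, -3.4]
opening: 0.265
grasp_force: 30.0
pos [0.4552 0.124  0.1627] rpy [179.5335   0.7726 118.5094] toolz [ 0.0136 -0.008  -0.9999] tilt 0.9025674193269363 q [  1.0773   2.9582 111.9076  -0.5222  64.3651 -27.2125]
(0.516, -0.085, 0.16) slide cm [-21.26  -4.63   0.52]
(0.516, -0.085, 0.085) slide cm [-21.16  -4.69   8.01]
23.314827512733366
```

```bash
python3 -m pendant '{"slide":[[-2,-0.4,0],[-5,-1,0],[-8,-1.7,0],[-11,-2.4,0],[-14,-3,0],[-17,-3.7,0],[-19.5,-4.3,0.5],[-21.2,-4.6,0.5],[-21.2,-4.6,3],[-21.2,-4.6,6],[-21.2,-4.6,8],[-21.2,-4.6,8],[-21.2,-4.6,8],[-21.2,-4.6,8]],"spin":[0,1,2,4,6,8,9.7,9.7,9.7,9.7,9.7,9.7,9.7,9.7],"fingers":[0,0,0,0,0,0,0,0,0,0,0,0,0,0]}';  python3 -c "
from h import *
ims=[]
for n,(x,y,w,h) in(('top',(390,160,100,100)),('side',(290,220,110,110))):
    p,d=snapshot(n); np.savez(n+'1.npz',p=p,d=d); ims.append(cv2.resize(p[y:y+h,x:x+w],(400,400),interpolation=cv2.INTER_CUBIC)[:,:,::-1])
cv2.imwrite('pics/a2.png',np.hstack(ims))
go((.516,-.085,.07))"
```

```text
clock: 11.12
tool_pos: [0.5157, -0.0849, 0.0834]
tcp_rot: [179.6, 0.6, 108.8]
force: [-0.2, -0.6, -2.7]
opening: 0.268
grasp_force: 30.0
pos [ 0.5167 -0.0853  0.0846] rpy [179.5204   0.7044 108.8189] toolz [ 0.0119 -0.0089 -0.9999] tilt 0.8521643839778691 q [-22.2444  16.4191 106.9873  -0.2613  55.7696 -40.9209]
(0.516, -0.085, 0.07) slide cm [ 0.07 -0.07  1.46]
```

View pics/a2.png

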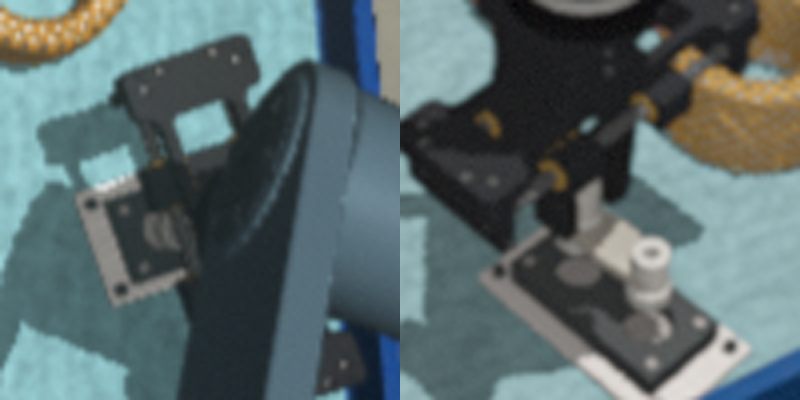

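Side view: the crank is held upright over the gauge, with the short boss top at crop (650,255), above the front bore. I'll measure it subpixel.

```bash
python3 - <<'E'
from h import *
p=np.load("side1.npz")["p"];g=p.astype(float).mean(-1)
x0,y0=347,280;G=cv2.resize(g[y0:y0+22,x0:x0+24],None,fx=8,fy=8,interpolation=cv2.INTER_CUBIC)
for t in(185,200,215):
    m=cv2.morphologyEx((G>t).astype(np.uint8),cv2.MORPH_CLOSE,np.ones((25,25)));k,l,s,ce=cv2.connectedComponentsWithStats(m);i=1+np.argmax(s[1:,4])
    c=(ce[i]+.5)/8-.5+[x0,y0];print(t,c,s[i,2:4]/8,ray("side",c,.0766))
W=cloud("side",np.load("side1.npz")["d"]); print(W[286:293,355:363].reshape(-1,3).mean(0))
# short boss in first picture same method
p=np.load("side0.npz")["p"];g=p.astype(float).mean(-1);x0,y0=280,230;G=cv2.resize(g[y0:y0+20,x0:x0+22],None,fx=8,fy=8,interpolation=cv2.INTER_CUBIC)
for t in(185,195,205):
    m=cv2.morphologyEx((G>t).astype(np.uint8),cv2.MORPH_CLOSE,np.ones((25,25)));k,l,s,ce=cv2.connectedComponentsWithStats(m);i=1+np.argmax(s[1:,4])
    c=(ce[i]+.5)/8-.5+[x0,y0];print(t,c,s[i,2:4]/8,ray("side",c,.034))
s=sense();R=Ro.from_euler("xyz",s["tcp_rot"],degrees=True).as_matrix();print("short nominal",s["tool_pos"]-.05*R[:,0])
E
```

```text
185 [357.3299 289.3875] [17.25   7.875] [ 0.5293 -0.133   0.0766]
200 [358.7389 289.148 ] [9.125 6.5  ] [ 0.5318 -0.1336  0.0766]Traceback (most recent call last):
  File "<stdin>", line 5, in <module>
    return _wrapfunc(a, 'argmax', axis=axis, out=out, **kwds)
    return bound(*args, **kwds)
ValueError: attempt to get argmax of an empty sequence
```

```bash
python3 -m pendant '{"slide":[[0,0,1],[0,0,1.7],[0,0,2.1],[0,0,2.4],[0,0,2.6],[0,0,2.6],[0,0,2.6]],"spin":[0,0,0,0,0,0,0],"fingers":[0,0,0,0,0,0,0]}';  python3 -c "
from h import *
go((.516,-.085,.054));s=sense();print(s['force'],s['moment'])"
```

```text
clock: 11.8
tool_pos: [0.5161, -0.0853, 0.0573]
tcp_rot: [179.6, 0.6, 108.8]
force: [0.1, -0.4, -2.1]
opening: 0.264
grasp_force: 30.0
pos [ 0.5161 -0.0853  0.0573] rpy [179.6232   0.6142 108.8032] toolz [ 0.0097 -0.008  -0.9999] tilt 0.7205886329457167 q [-22.2718  19.2218 107.3799  -0.2707  52.7109 -40.9143]
(0.516, -0.085, 0.054) slide cm [0.03 0.   0.33]
[ 0.1358 -0.4282 -2.1472] [-0.0217 -0.107   0.0343]
```

No contact force, and the bosses are in the bores. I'll go down the last bit and release.

```bash
python3 -m pendant '{"slide":[[0,0,0.2],[0,0,0.3],[0,0,0.3],[0,0,0.3],[0,0,0.3],[0,0,0.3],[0,0,0.3],[0,0,0.3],[0,0,0.3],[0,0,0.3],[0,0,0.3],[0,0,0.3]],"spin":[0,0,0,0,0,0,0,0,0,0,0,0],"fingers":[0,0,0,0.6,0.6,0.6,0.6,0.6,0.6,0.6,0.6,0.6]}';  python3 -c "
from h import *
p,d=snapshot('side');x,y,w,h=290,220,110,110
cv2.imwrite('pics/a3.png',cv2.resize(p[y:y+h,x:x+w],(500,500),interpolation=cv2.INTER_CUBIC)[:,:,::-1])
go((.516,-.085,.054));s=sense();print(s['force'])"
```

```text
clock: 12.8
tool_pos: [0.5161, -0.0853, 0.0544]
tcp_rot: [179.6, 0.6, 108.8]
force: [0.6, 0.3, 0.3]
opening: 0.598
grasp_force: 0.0
pos [ 0.5161 -0.0853  0.0544] rpy [179.6156   0.6213 108.8044] toolz [ 0.0098 -0.0081 -0.9999] tilt 0.7306056060873785 q [-22.271   19.529  107.4129  -0.2725  52.3604 -40.9123]
(0.516, -0.085, 0.054) slide cm [0.03 0.   0.04]
[-0.3021  0.0218 -0.6688]
```

View pics/a3.png

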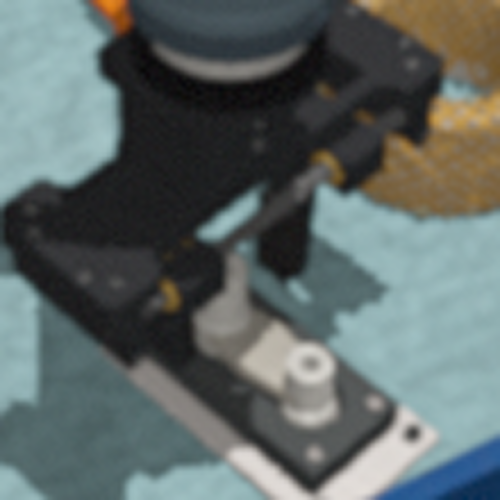

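The crank stands in the gauge with the jaws clear and its web just above the block (short boss at crop 312,365). I'll wait a bit longer, then regrip and lift.

```bash
python3 -c "
from h import *
print(ray('side',(358.6,300.3),.046))"; python3 -m pendant '{"slide":[[0,0,0],[0,0,0],[0,0,0],[0,0,0],[0,0,0],[0,0,0],[0,0,0],[0,0,0],[0,0,0],[0,0,0],[0,0,0],[0,0,0],[0,0,-0.5],[0,0,-1.5],[0,0,-3],[0,0,-6],[0,0,-9],[0,0,-13],[0,0,-17],[0,0,-20]],"spin":[0,0,0,0,0,0,0,0,0,0,0,0,0,0,0,0,0,0,0,0],"fingers":[0.6,0.6,0.6,0.6,0,0,0,0,0,0,0,0,0,0,0,0,0,0,0,0]}' 40;  python3 -c "
from h import *
go()"
```

```text
[ 0.5323 -0.1352  0.046 ]
clock: 14.52
tool_pos: [0.5142, -0.0835, 0.2584]
tcp_rot: [179.5, 0.7, 108.8]
force: [0.7, -1.0, -2.6]
opening: 0.264
grasp_force: 40.0
pos [ 0.5142 -0.0835  0.2584] rpy [179.4949   0.7151 108.8115] toolz [ 0.0124 -0.009  -0.9999] tilt 0.8754639766695155 q [-22.1756   2.7343 100.1676  -0.2146  76.2479 -40.9408]
```

Now to the high corner, with the arm plane at azimuth 12° and yaw 102°, to ratchet the tilt outward.

```bash
python3 -c "
from h import *
go((.44,.1,.55),(.376,.201,.85),(.3,.16,1.0))"
```

```text
pos [ 0.5142 -0.0835  0.2584] rpy [179.4949   0.7151 108.8115] toolz [ 0.0124 -0.009  -0.9999] tilt 0.8754639766695155 q [-22.1756   2.7343 100.1676  -0.2146  76.2479 -40.9408]
(0.44, 0.1, 0.55) slide cm [ 19.4   -0.85 -29.41]
(0.376, 0.201, 0.85) slide cm [ 30.65  -3.38 -59.58]
(0.3, 0.16, 1.0) slide cm [ 29.03 -11.77 -74.63]
```

```bash
python3 -m pendant '{"slide":[[2,0,-3],[4,-0.1,-6.5],[6,-0.2,-10],[8,-0.3,-13],[10,-0.4,-16],[12,-0.5,-19],[14,-0.6,-22],[16,-0.7,-25],[18,-0.8,-28],[20,-1,-31],[21.5,-1.2,-34.5],[23,-1.5,-38],[24.5,-1.8,-42],[26,-2,-46],[27.5,-2.5,-50],[29,-3,-54],[30.3,-3.3,-58],[30.7,-3.4,-59.6],[30.7,-3.4,-59.6]],"spin":[0,1,2,3,4,5,6.8,6.8,6.8,6.8,6.8,6.8,6.8,6.8,6.8,6.8,6.8,6.8,6.8],"fingers":[0,0,0,0,0,0,0,0,0,0,0,0,0,0,0,0,0,0,0]}';  python3 -c "
from h import *
go((.02,.01,1.25),(.02,.01,1.5))"
```

```text
clock: 16.1
tool_pos: [0.3739, 0.2011, 0.852]
tcp_rot: [178.9, 0.6, 102.1]
force: [-0.6, -0.9, -1.9]
opening: 0.259
grasp_force: 40.0
pos [0.3739 0.2011 0.852 ] rpy [178.9354   0.557  102.1095] toolz [ 0.0202 -0.0056 -0.9998] tilt 1.2015465176684723 q [ 12.5766   9.053   21.3813  -1.0826 148.5011  -0.4664]
(0.02, 0.01, 1.25) slide cm [-11.65 -37.87 -40.4 ]
(0.02, 0.01, 1.5) slide cm [-11.89 -37.4  -65.39]
```

```bash
python3 -m pendant '{"slide":[[-12,-37,-65],[-12,-37,-65],[-12,-37,-65],[-12,-37,-65],[-12,-37,-65],[-12,-37,-65],[-12,-37,-65],[-12,-37,-65],[-12,-37,-65],[-12,-37,-65],[-12,-37,-65],[-12,-37,-65]],"spin":[0,0,0,0,0,0,0,0,0,0,0,0],"fingers":[0,0,0,0,0,0,0,0,0,0,0,0]}';  python3 -c "
from h import *
go((.02,.01,1.25),(.02,.01,1.5))"
```

```text
clock: 17.1
tool_pos: [0.3539, 0.1763, 0.8837]
tcp_rot: [175.6, 1.2, 102.0]
force: [-0.2, 0.3, -3.4]
opening: 0.263
grasp_force: 40.0
pos [0.3539 0.1763 0.8837] rpy [175.5786   1.153  101.9798] toolz [ 0.0796 -0.0036 -0.9968] tilt 4.568946095303245 q [  9.9216   7.9511  17.1184  -2.0082 150.4548  -3.8885]
(0.02, 0.01, 1.25) slide cm [-10.08 -33.2  -39.11]
(0.02, 0.01, 1.5) slide cm [-10.58 -31.27 -64.04]
```

```bash
python3 -m pendant '{"slide":[[-0.7,-14,-9],[-0.7,-14,-9],[-0.7,-14,-9],[-0.7,-14,-9]],"spin":[0,0,0,0],"fingers":[0,0,0,0]}';  python3 -c "
from h import *
go()"; python3 -m pendant '{"slide":[[-0.7,-70,-45],[-0.7,-70,-45],[-0.7,-70,-45],[-0.7,-70,-45]],"spin":[0,0,0,0],"fingers":[0,0,0,0]}';  python3 -c "
from h import *
go()"
```

```text
clock: 17.43
tool_pos: [0.3019, 0.1828, 0.9099]
tcp_rot: [171.4, 1.9, 101.9]
force: [-1.1, 0.1, -2.5]
opening: 0.26
grasp_force: 40.0
pos [0.3019 0.1828 0.9099] rpy [171.3833   1.8707 101.9181] toolz [ 0.1533 -0.0006 -0.9882] tilt 8.815961005760094 q [ 13.5358   3.824   17.0574  -4.2479 150.4849  -2.3782]
clock: 17.77
tool_pos: [0.2341, 0.2082, 0.9291]
tcp_rot: [167.6, 2.2, 101.8]
force: [0.1, 1.1, -2.7]
opening: 0.262
grasp_force: 40.0
pos [0.2341 0.2082 0.9291] rpy [167.6044   2.2306 101.8109] toolz [ 0.2179  0.0067 -0.9759] tilt 12.591654281369475 q [ 24.3584   0.4558  17.0619  -9.7824 150.4707   3.283 ]
```

```bash
python3 -m pendant '{"slide":[[-8,-34,-22],[-8,-34,-22],[-8,-34,-22],[-8,-34,-22]],"spin":[0,0,0,0],"fingers":[0,0,0,0]}';  python3 -c "
from h import *
go()"; python3 -m pendant '{"slide":[[-8,-34,-22],[-8,-34,-22],[-8,-34,-22],[-8,-34,-22]],"spin":[0,0,0,0],"fingers":[0,0,0,0]}';  python3 -c "
from h import *
go()"
```

```text
clock: 18.1
tool_pos: [0.162, 0.2125, 0.9468]
tcp_rot: [163.5, 2.4, 101.8]
force: [0.2, 0.9, -2.9]
opening: 0.26
grasp_force: 40.0
pos [0.162  0.2125 0.9468] rpy [163.5171   2.3792 101.7877] toolz [ 0.2859  0.019  -0.9581] tilt 16.64898475788932 q [ 37.2014  -2.8693  17.0623 -18.6686 150.4803   7.5673]
clock: 18.43
tool_pos: [0.0714, 0.2087, 0.9587]
tcp_rot: [159.4, 1.7, 102.0]
force: [-0.1, -0.6, -2.6]
opening: 0.261
grasp_force: 40.0
pos [0.0714 0.2087 0.9587] rpy [159.3895   1.6887 102.0139] toolz [ 0.35    0.0463 -0.9356] tilt 20.676558883487406 q [ 62.6158  -4.6456  17.0612 -35.9976 150.4883  16.183 ]
```

```bash
python3 -c "
from h import *
go((.2,.2,.9),(.28,.14,.9),(.28-.3,.14-.16,.9+.2))"
```

```text
pos [0.0714 0.2087 0.9587] rpy [159.3895   1.6887 102.0139] toolz [ 0.35    0.0463 -0.9356] tilt 20.676558883487406 q [ 62.6158  -4.6456  17.0612 -35.9976 150.4883  16.183 ]
(0.2, 0.2, 0.9) slide cm [-3.35  9.5   9.96]
(0.28, 0.14, 0.9) slide cm [-10.88  15.57  12.48]
(-0.019999999999999962, -0.01999999999999999, 1.1) slide cm [-20.87  -8.07 -17.48]
```

```bash
python3 -m pendant '{"slide":[[-1,3,3],[-2,6,6],[-3.4,9.5,10],[-6,11.5,11],[-8.5,13.5,12],[-10.9,15.6,12.5],[-10.9,15.6,12.5]],"spin":[0,0,0,0,0,0,0],"fingers":[0,0,0,0,0,0,0]}';  python3 -c "
from h import *
go()"; python3 -m pendant '{"slide":[[-10,-23,-30],[-10,-23,-30],[-10,-23,-30],[-10,-23,-30],[-10,-23,-30]],"spin":[0,0,0,0,0],"fingers":[0,0,0,0,0]}';  python3 -c "
from h import *
go()"
```

```text
clock: 19.02
tool_pos: [0.2826, 0.1404, 0.8989]
tcp_rot: [159.5, 1.8, 102.1]
force: [1.4, 1.1, -2.5]
opening: 0.258
grasp_force: 40.0
pos [0.2826 0.1404 0.8989] rpy [159.4844   1.8291 102.0715] toolz [ 0.349   0.0441 -0.9361] tilt 20.59345469081554 q [  3.001  -13.4067  37.4754   2.0989 135.3692  -7.6403]
clock: 19.43
tool_pos: [0.184, 0.1107, 0.9623]
tcp_rot: [158.9, 3.2, 100.4]
force: [-0.4, -0.6, -2.8]
opening: 0.256
grasp_force: 40.0
pos [0.184  0.1107 0.9623] rpy [158.8989   3.2141 100.4058] toolz [ 0.3635  0.0136 -0.9315] tilt 21.333388156895285 q [ -9.4019 -13.2716  21.5976   8.4902 150.4641 -12.2347]
```

```bash
python3 -m pendant '{"slide":[[4.6,-22,-25],[4.6,-22,-25],[4.6,-22,-25],[4.6,-22,-25]],"spin":[0,0,0,0],"fingers":[0,0,0,0]}';  python3 -c "
from h import *
go()"; python3 -m pendant '{"slide":[[4.6,-22,-25],[4.6,-22,-25],[4.6,-22,-25],[4.6,-22,-25]],"spin":[0,0,0,0],"fingers":[0,0,0,0]}';  python3 -c "
from h import *
go()"
```

```text
clock: 19.77
tool_pos: [0.1039, 0.1338, 0.9642]
tcp_rot: [158.1, 3.4, 101.4]
force: [-0.3, -0.2, -2.5]
opening: 0.265
grasp_force: 40.0
pos [0.1039 0.1338 0.9642] rpy [158.1091   3.4234 101.3863] toolz [ 0.3764  0.0193 -0.9262] tilt 22.143958736241085 q [ 26.4504 -13.7635  21.6291 -17.7761 150.485   -2.7514]
clock: 20.1
tool_pos: [0.0527, 0.1385, 0.9632]
tcp_rot: [157.3, 3.3, 101.5]
force: [0.9, 0.0, -2.6]
opening: 0.263
grasp_force: 40.0
pos [0.0527 0.1385 0.9632] rpy [157.2568   3.269  101.5335] toolz [ 0.3893  0.0258 -0.9207] tilt 22.96460152074445 q [ 60.8952 -11.7373  21.7209 -41.6546 150.4669   8.7731]
```

```bash
python3 -c "
from h import *
p=sense()['tool_pos']
go((.16,.17,.95),(.14,.18,.99),tuple(p+[-.3,-.1,.2]))"
```

```text
pos [0.0527 0.1385 0.9632] rpy [157.2568   3.269  101.5335] toolz [ 0.3893  0.0258 -0.9207] tilt 22.96460152074445 q [ 60.8952 -11.7373  21.7209 -41.6546 150.4669   8.7731]
(0.16, 0.17, 0.95) slide cm [1.01 9.79 5.47]
(0.14, 0.18, 0.99) slide cm [2.16 9.74 1.04]
(np.float64(-0.24729834371947568), np.float64(0.038509205420295095), np.float64(1.1631881232623111)) slide cm [ -4.93 -21.32 -30.35]
```

```bash
python3 -m pendant '{"slide":[[0.5,4,2],[1,8,3],[1.5,9.8,3],[2.1,9.8,1],[2.1,9.8,1]],"spin":[0,0,0,0,0],"fingers":[0,0,0,0,0]}';  python3 -c "
from h import *
go()"; python3 -m pendant '{"slide":[[-5,-21,-30],[-5,-21,-30],[-5,-21,-30],[-5,-21,-30]],"spin":[0,0,0,0],"fingers":[0,0,0,0]}';  python3 -c "
from h import *
go()"
```

```text
clock: 20.52
tool_pos: [0.1468, 0.1791, 0.9665]
tcp_rot: [157.4, 3.5, 101.3]
force: [-0.1, 0.1, -3.5]
opening: 0.257
grasp_force: 40.0
pos [0.1468 0.1791 0.9665] rpy [157.4242   3.5104 101.2743] toolz [ 0.3876  0.0196 -0.9216] tilt 22.83296751117009 q [ 37.4217  -6.5146  17.3923 -24.2653 147.645    2.45  ]
clock: 20.85
tool_pos: [0.0448, 0.1361, 0.977]
tcp_rot: [155.0, 2.9, 101.6]
force: [1.4, -0.4, -2.7]
opening: 0.261
grasp_force: 40.0
pos [0.0448 0.1361 0.977 ] rpy [155.0415   2.8531 101.5765] toolz [ 0.4224  0.0405 -0.9055] tilt 25.110681812419276 q [ 69.6384  -8.9644  17.0549 -50.8902 150.5112   8.1758]
```

```bash
python3 -m pendant '{"slide":[[-13.7,-5.8,-10.8],[-13.7,-5.8,-10.8],[-13.7,-5.8,-10.8]],"spin":[0,0,0],"fingers":[0,0,0]}';  python3 -c "
from h import *
p=sense()['tool_pos']
go((.15,.24,.95),tuple(p+[-.3,-.15,.15]))"
```

```text
clock: 21.1
tool_pos: [0.026, 0.0545, 0.9882]
tcp_rot: [152.0, 3.0, 102.2]
force: [0.6, -1.6, -2.7]
opening: 0.262
grasp_force: 40.0
pos [0.026  0.0545 0.9882] rpy [151.9578   2.9998 102.2051] toolz [ 0.4693  0.0542 -0.8814] tilt 28.189234636235597 q [ 77.7004 -13.5764  17.0554 -65.2366 150.5151   0.3382]
(0.15, 0.24, 0.95) slide cm [15.69 12.75 10.19]
(np.float64(-0.27399283584973655), np.float64(-0.0955469068722026), np.float64(1.1381721615485472)) slide cm [ -9.09 -21.84 -28.11]
```

Tool z is now (0.47,0.05,-0.88), about 3° from the wanted (0.49,0.10,-0.87). Now I'll move to the final pose.

```bash
cat >> h.py <<'E'
LENS=np.array([.620,.291,.071]);N=np.array([-np.sin(np.pi/6)*np.cos(np.radians(12)),-np.sin(np.pi/6)*np.sin(np.radians(12)),np.cos(np.pi/6)])
def final(h,m=(-.025,0,.042)):
    s=sense();R=Ro.from_euler("xyz",s["tcp_rot"],degrees=True).as_matrix()
    mid=s["tool_pos"]+R@np.array(m)
    print("mid axial",(mid-LENS)@N,"lat",((mid-LENS)-((mid-LENS)@N)*N),"ang",np.degrees(np.arccos(-R[:,2]@N)),"xdir",R[:,0])
    return tuple(LENS+h*N-R@np.array(m))
E
python3 -c "
from h import *
f=final(.2);print(f)
go((.2,.2,.85),(.3,.25,.7),f)"
```

```text
mid axial 1.0685445944173444 lat [-0.0464 -0.1476 -0.0439] ang 3.1904502638940575 xdir [-0.2111  0.9761 -0.0523]
(np.float64(0.4971982579233503), np.float64(0.29233199062535814), np.float64(0.2799152548665297))
pos [0.026  0.0545 0.9882] rpy [151.9578   2.9998 102.2051] toolz [ 0.4693  0.0542 -0.8814] tilt 28.189234636235597 q [ 77.7004 -13.5764  17.0554 -65.2366 150.5151   0.3382]
(0.2, 0.2, 0.85) slide cm [11.26 11.5  21.13]
(0.3, 0.25, 0.7) slide cm [14.81 14.08 39.32]
(np.float64(0.4971982579233503), np.float64(0.29233199062535814), np.float64(0.2799152548665297)) slide cm [16.98 12.16 85.83]
```

```bash
python3 -m pendant '{"slide":[[2,2,3],[4,4,6],[6,6,10],[8,8,14],[10,10,18],[11.3,11.5,21],[12,12,25],[13,13,29],[14,13.5,33],[14.5,14,37],[14.8,14.1,39.3],[14.8,14.1,39.3]],"spin":[0,0,0,0,0,0,0,0,0,0,0,0],"fingers":[0,0,0,0,0,0,0,0,0,0,0,0]}';  python3 -c "
from h import *
go(final(.2))"
```

```text
clock: 22.1
tool_pos: [0.2577, 0.2239, 0.7554]
tcp_rot: [151.9, 3.2, 101.7]
force: [0.3, -0.2, -1.7]
opening: 0.259
grasp_force: 40.0
mid axial 0.7362691477417931 lat [ 0.0226 -0.013   0.0112] ang 3.5126399425826182 xdir [-0.2017  0.9779 -0.0551]
pos [0.2577 0.2239 0.7554] rpy [151.9249   3.161  101.6527] toolz [ 0.4708  0.0474 -0.881 ] tilt 28.238052987690324 q [ 31.223  -27.9646  71.453  -12.522  110.1945  11.6905]
(np.float64(0.49737175796640837), np.float64(0.2926652791415054), np.float64(0.27982809363066585)) slide cm [ 4.52 -0.36 53.51]
```

```bash
python3 -m pendant '{"slide":[[0.2,-0.2,4],[0.4,-0.4,8],[0.6,-0.6,12],[0.8,-0.8,16],[1,-1,20],[1.2,-1.1,24],[1.4,-1.2,28],[1.6,-1.4,32],[1.8,-1.6,36],[2,-1.8,39],[2.2,-1.9,39],[2.2,-1.9,39]],"spin":[0,0,0,0,0,0,0,0,0,0,0,0],"fingers":[0,0,0,0,0,0,0,0,0,0,0,0]}';  python3 -c "
from h import *
go(final(.2),final(.09))"
```

```text
clock: 23.1
tool_pos: [0.4194, 0.2591, 0.401]
tcp_rot: [152.2, 3.3, 101.6]
force: [-0.6, 0.2, -2.4]
opening: 0.261
grasp_force: 40.0
mid axial 0.3466266715276748 lat [-0.0064 -0.0185 -0.0059] ang 3.764034427885409 xdir [-0.2012  0.9779 -0.0567]
mid axial 0.3466266715276748 lat [-0.0064 -0.0185 -0.0059] ang 3.764034427885409 xdir [-0.2012  0.9779 -0.0567]
pos [0.4194 0.2591 0.401 ] rpy [152.225    3.2524 101.6257] toolz [ 0.4666  0.0447 -0.8834] tilt 27.949672521760327 q [ 22.732  -21.8485 108.9064  -8.7317  66.3172  11.9202]
(np.float64(0.49756010102665676), np.float64(0.2927775075165867), np.float64(0.27988781286579534)) slide cm [ 2.41  1.78 14.5 ]
(np.float64(0.551358219067016), np.float64(0.3042126505115635), np.float64(0.18462501844950704)) slide cm [ 2.99  2.22 25.47]
```

```bash
python3 -m pendant '{"slide":[[0.5,0.4,3],[1,0.8,6],[1.5,1.2,9],[2,1.6,12],[2.4,1.8,15],[2.5,1.9,18],[2.7,2,21],[2.9,2.1,23.5],[3,2.2,24.8],[3,2.2,25.4],[3,2.2,25.4],[3,2.2,25.4],[3,2.2,25.4]],"spin":[0,0,0,0,0,0,0,0,0,0,0,0,0],"fingers":[0,0,0,0,0,0,0,0,0,0,0,0,0]}';  python3 -c "
from h import *
go(final(.09))
ims=[]
for n,(x,y,w,h) in(('top',(230,120,100,100)),('side',(250,90,110,110))):
    p,d=snapshot(n); np.savez(n+'2.npz',p=p,d=d); ims.append(cv2.resize(p[y:y+h,x:x+w],(400,400),interpolation=cv2.INTER_CUBIC)[:,:,::-1])
cv2.imwrite('pics/a4.png',np.hstack(ims))"
```

```text
clock: 24.18
tool_pos: [0.5534, 0.3047, 0.1896]
tcp_rot: [151.8, 3.2, 101.6]
force: [0.1, -0.8, -3.4]
opening: 0.255
grasp_force: 40.0
mid axial 0.09321244708358187 lat [0.0039 0.0009 0.0023] ang 3.5116129235320614 xdir [-0.2004  0.9781 -0.0558]
pos [0.5534 0.3047 0.1896] rpy [151.8172   3.1979 101.5813] toolz [ 0.4725  0.0466 -0.8801] tilt 28.34887706742997 q [ 21.6233   8.4475 106.9758 -12.3178  37.8061  17.1923]
(np.float64(0.5511254248592504), np.float64(0.3041377848443891), np.float64(0.1845106941121551)) slide cm [ 0.02 -0.45  0.34]
```

View pics/a4.png

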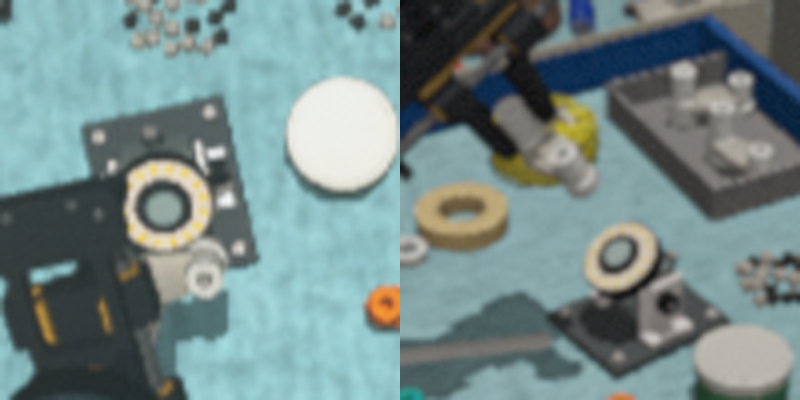

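Both views show the crank held tilted over the ring light: the short boss top is at top px (281,189.5) and side px (295,132). I'll check for slip against the prediction and trim the position.

```bash
python3 -c "
from h import *
s=sense();R=Ro.from_euler('xyz',s['tcp_rot'],degrees=True).as_matrix()
X=s['tool_pos']+R@np.array([-.05,0,.008]);print(X,proj('top',X),proj('side',X),proj('top',LENS),proj('side',LENS))
for dz in(-.005,.005): print(dz,proj('top',X+R[:,2]*dz),proj('side',X+R[:,2]*dz))"
python3 -m pendant '{"slide":[[0,-0.2,0.15],[0,-0.4,0.3],[0,-0.4,0.3],[0,-0.4,0.3],[0,-0.4,0.3],[0,-0.4,0.3],[0,-0.4,0.3],[0,-0.4,0.3]],"spin":[0,0,0,0,0,0,0,0],"fingers":[0,0,0,0,0,0,0,0]}';python3 -c "
from h import *
go(final(.09));print(sense()['joint_velocities'])"
```

```text
[0.567  0.2558 0.1848] [[281.9147 189.8983]] [[293.9879 131.3727]] [[270.6473 170.1666]] [[310.1398 158.6287]]
-0.005 [[281.8431 190.9226]] [[292.984  129.9971]]
0.005 [[281.9855 188.8846]] [[294.9848 132.7388]]
clock: 24.95
tool_pos: [0.5508, 0.3032, 0.1824]
tcp_rot: [152.0, 3.2, 101.6]
force: [0.0, -0.9, -3.7]
opening: 0.263
grasp_force: 40.0
mid axial 0.08848005975048359 lat [-0.0012 -0.0012 -0.0008] ang 3.6593273995258375 xdir [-0.1999  0.9782 -0.0564]
pos [0.5508 0.3032 0.1824] rpy [152.0194   3.2305 101.5504] toolz [ 0.4696  0.0452 -0.8817] tilt 28.15152690872981 q [ 21.5846   8.7567 107.5202 -12.4975  37.1725  17.4243]
(np.float64(0.5512608191712347), np.float64(0.3042010130756291), np.float64(0.18456497657754833)) slide cm [ 0.08  0.16 -0.16]
[ 0.024   0.059  -0.0485  0.0308 -0.0057  0.0286]
```

```bash
python3 -c "
from plant import *
print(hand_in())"
```

```text
the job is handed in; nothing more can be done
None
```

Handed in at about 25 s, no verdict returned: the crank stood in the gauge with the gripper open, and is now held still about 88 mm from the lens, within 2 mm of its line of sight and 4° of square by my measurements.

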